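# Put the weighed specimen away and latch the drawer

### The arm

A 6-joint arm with a two-finger parallel gripper is mounted at the origin on the work surface. World frame = base frame: x ahead of the robot, y to its left, z up, the work surface at z = 0. Lengths are in m, angles in rad, forces in N, time in s.
With the tool pointing down it reaches from about 0.35 to 0.85 m from the base axis. Payload 8.1 kg.
Tool frame: the origin (TCP) lies midway between the tips of the shut fingers; the grasp point (between the pads) lies robot.grip_depth behind it (robot.grip_depth is the distance from the TCP to the grasp point, in m); z points along the fingers, y is the line along which they close (so a half turn about z gives the same grasp; the last joint's range is limited). The gripper opens to 93 mm and grips with 3 to 60 N. Pads are 15 mm wide; open, the fingers measure 128 mm over their backs; the gripper's body (75 mm by 188 mm) begins 65 mm behind the grasp point.
Start: joints at [1.185, 0.13, 1.488, -0, 1.523, -0.085], TCP at [0.178, 0.573, 0.219] pointing down, gripper open.
Joint ranges: [-2.96, 2.96], [-0.89, 2.26], [0.02, 2.5], [-1.34, 4.48], [0, 2.73], [-2.66, 2.66]. Speed limits (rad/s): [2.39, 2.39, 2.79, 3.14, 3.14, 3.14].

### API

Orientations are given as a rotation vector (axis times angle).
In Python, from plant import robot gives the robot as it stands.
- The arm moves only by the tool carry_out, never from a script. Its argument "rows" is a list of rows, each a list of 6 numbers: the shift along the tool's x, y, z in m, then the turn, a rotation vector about the tool's x, y, z in degrees. A call has 1 to 12 rows; each row is the pose to reach, as a shift and turn from the pose commanded when the call began, along the tool's axes at that moment; what a row does not reach only later rows make up. A row lasts 1/8 s, in which the tool goes at most 62.5 mm and 10.7 degrees, less where a joint would pass 70% of its speed; a pose out of reach is approached as far as the arm can. A call with a gripper value outside its range is refused whole. "jaw" is the closure in counts, from 0 (fully open) to 255 (shut), set as the call begins (left out, the last holds). The fingers move at their own pace and stop on an object; "force" is the grip in N (left out, the last holds). Time passes only in rows, so rows that repeat a pose let the fingers close. It gives the time, the measured TCP pose, the force, the opening and the grip force at its end, in the units of the state.
- robot.read_state(): the state, without advancing time (a new reading comes with each control period).
- robot.read_camera(name): name is "scene" or "top" or "wrist"; returns the picture (400x640x3 uint8, red, green, blue); there is no depth.
- robot.camera_model(name): a dict with "fx", "fy", "cx", "cy" (pixels), "dist" ([k1, k2, p1, p2, k3] as OpenCV has them; the pictures are not rectified), "R" (3x3) and "t" (3): a world point X has camera coordinates R X + t; the wrist camera has in their place "mount" (4x4, takes a point from camera to tool coordinates, whose origin is the TCP and whose axes are the flange's). Camera axes: x right, y down, z forward; pixel columns grow to the right and rows downward; lengths in m; the calibration is good to about 2 mm. A picture is of the moment at which its call begins: read the wrist's pose just before it. camera_model takes no time and is no camera call.
- robot.close_job(): hands the job in; it is judged then, once.
Trained networks look in the newest picture that a camera, given by its name, has taken for a name from the list of things; names that differ only in an ending like _2 or _b are one class to them, and where a whole thing is asked for, a point or a joint stands for the part that bears it (a point fixed in the world has none). Each returns a list of dicts, best first, with "conf" (0 to 1); they miss things now and then, are a little off and sometimes report something else, mostly with a low value. They report only what shows in the picture. A call takes as long as a camera call. They do not tell look-alikes from the thing itself.
- robot.outline_of(camera, target): "pixels" (400x640 bool, what is visible of it) and "pixel" ([column, row] in pixels, amid what is visible of it).
The state is a dict: "t": time; "q": joint angles; "dq": joint speeds; "joint_torque": joint torques, N m; "tool_pos": TCP position; "orientation": TCP orientation; "force": force on the tool from outside, world axes, zero at the start; "wrist_torque": the same for the moment, N m; "opening": finger opening in m; "gripper_force": force on a finger pad.
Only numpy, scipy, OpenCV 4.12 (cv2) and the standard library are available. Lean on these libraries where they do the work, as an engineer would, in place of code of your own. Each camera call takes 0.05 s, during which the arm holds its last target. There are 200 camera calls.

### The job

The brass specimen on the balance has been weighed: stand it upright in the square pocket of the open drawer, setting it down rather than dropping it. Then push the handle-less drawer in until its push-push latch holds it, let go, and make sure it has stayed in; if it has sprung back out, press it again. Leave the tumbler, the roll of tape and the spoon where they are.

Things in the scene. Friction and masses are not known exactly. Their poses are not given: they have to be found in the camera images.
- specimen_center (a point): centre of the loose solid brass cylinder (30 mm diameter, 45 mm tall, about 0.25 kg) that stands on the pan of the white balance; z axis along the cylinder, up. Its underside is 22.5 mm below this point
- specimen: the same brass cylinder; origin at the centre of its underside
- pan (a point): centre of the top of the balance's round steel weighing pan (120 mm diameter, 47 mm above the table). The balance is a fixed white box, 200 mm (x) by 160 mm (y) by 38 mm high below the pan, its pan centre 35 mm towards -x of its middle. It may stand to the left or to the right
- unit: fixed white drawer unit, 165 mm deep (x) by 160 mm wide (y) by 70 mm high; origin at the centre of its underside on the table; its open front faces its own -x, towards the robot. It may stand to the left or to the right and is turned a little. Its drawer slides with about 1 N of friction
- drawer_front (a point): centre of the outer face of the drawer's flat green front panel (160 mm wide along y, 66 mm high, from 4 to 70 mm above the table, 12 mm thick, no handle); the point is 35 mm above the table and moves with the drawer; its x axis points into the unit, the way to push; z up
- pocket (a point): centre of the floor of the square pocket in the blue insert just behind the green front panel: 40 mm by 40 mm, 12 mm deep, white paper on its floor, which is 13 mm above the table; it lies 36 mm behind the front's outer face and moves with the drawer. Insert top: 25 mm above the table; the drawer's side walls rise to 50 mm, 68 mm either side of the middle
- drawer (a joint): how far the drawer is out, in m; 0 = hard stop, starts 0.08 to 0.10. Push-push latch: an ejector spring acts over the last 0.027, reaching the stop takes about 7 to 8 N. Pressed to the stop (within 1 mm) and let go, it comes back to 0.008 and stays latched, its front panel 9 mm off the unit. Pressed less far, or to the stop again once latched, it springs out to 0.03 to 0.04 and can be pressed anew
- tumbler: loose clear glass tumbler, 68 mm diameter, 90 mm tall, standing between balance and unit; origin at the centre of its underside. Leave it
- tape: loose yellow roll of tape lying flat, 72 mm outer and 52 mm inner diameter, 24 mm high, on the table in front of the robot; origin at the centre of its underside. Leave it
- spoon: loose spoon lying on the table beyond the tumbler; origin on its underside. Leave it
Not all that is in view belongs to the job. Of the things like the specimen, leave any that is turquoise; of the rest the smaller one is meant.

How it is judged:
By the outcome, as a careful person would: the job done as asked, in the order asked, and still so for the second after the job is handed in, with the robot touching nothing.
It also fails if it takes over 58 s, if anything falls off the work surface, if the arm or the gripper's body presses on something with over 40 N, if the wrist force passes 120 N, or if a joint passes its speed limit or range.

## Working session

There is one attempt and no reset: what is moved stays moved. The work goes in short steps, Python scripts to look and compute and a tool call to move; the robot and the scene stay as the last step left them, time stands still between calls to the robot, and variables do not carry over. Pictures are saved under pics/ and viewed, at most 10 in all, crops included, and the job is handed in when it is done.

Besides the shell and the picture viewer there is one more tool, called after ">>>" by a JSON object that holds its "api" and its "payload", one argument or row to a line. carry_out: Moves the arm, as the interface text tells. Its arguments: {"type":"object","properties":{"rows":{"type":"array"},"jaw":{"type":"number"},"force":{"type":"number"}},"required":["rows"]}

```bash
mkdir -p pics; cat > h.py <<'E'
import numpy as np, cv2
from plant import robot
from scipy.spatial.transform import Rotation as Ro
def shot(c,name=None):
    im=robot.read_camera(c)
    if name: cv2.imwrite('pics/'+name,im[:,:,::-1])
    return im
def model(c):
    m=robot.camera_model(c)
    K=np.array([[m['fx'],0,m['cx']],[0,m['fy'],m['cy']],[0,0,1]]);d=np.array(m['dist'])
    if 'R' in m: R,t=np.array(m['R']),np.array(m['t'])
    else:
        s=robot.read_state();T=np.eye(4);T[:3,:3]=Ro.from_rotvec(s['orientation']).as_matrix();T[:3,3]=s['tool_pos']
        W=np.linalg.inv(T@np.array(m['mount']));R,t=W[:3,:3],W[:3,3]
    return K,d,R,t
def onz(c,px,z,M=None):
    K,d,R,t=M or model(c)
    u=cv2.undistortPoints(np.array(px,float).reshape(-1,1,2),K,d)[:,0]
    r=np.c_[u,np.ones(len(u))]@R; o=-R.T@t
    return o+r*((z-o[2])/r[:,2])[:,None]
def proj(c,X,M=None):
    K,d,R,t=M or model(c)
    return cv2.projectPoints(np.array(X,float).reshape(-1,1,3),cv2.Rodrigues(R)[0],t,K,d)[0][:,0]
E
python3 - <<'E'
from h import *
a=shot('scene');b=shot('top')
cv2.imwrite('pics/a.png',cv2.resize(np.vstack([a,b])[:,:,::-1],(480,600)) if 0 else b[:,:,::-1])
cv2.imwrite('pics/s.png',a[:,:,::-1])
for c in('scene','top'):
  print(c,-np.array(robot.camera_model(c)['R']).T@np.array(robot.camera_model(c)['t']))
  for n in('specimen','pan','unit','drawer_front','tumbler','tape','spoon'):
    for o in robot.outline_of(c,n): print(n,round(o['conf'],2),np.round(o['pixel']),o['pixels'].sum())
print(robot.read_state(),robot.grip_depth)
E
```

```text
scene [ 1.11543561 -0.46875161  0.63341455]
specimen 0.78 [362. 183.] 353
specimen 0.72 [389. 176.] 142
specimen 0.65 [402. 187.] 220
specimen 0.49 [392. 286.] 861
specimen 0.26 [223. 253.] 2581
pan 0.55 [414. 214.] 3638
unit 0.95 [249. 292.] 11197
drawer_front 0.92 [222. 250.] 2651
tumbler 0.72 [320. 215.] 958
tape 0.97 [286. 200.] 502
spoon 0.85 [402. 288.] 747
top [0.48996593 0.01628172 0.81698502]
specimen 0.66 [222. 247.] 432
specimen 0.62 [206. 180.] 282
specimen 0.59 [173. 241.] 258
pan 0.57 [215. 169.] 7519
unit 0.61 [449. 183.] 11839
unit 0.2 [323. 111.] 908
drawer_front 0.84 [442. 226.] 4212
tumbler 0.76 [322. 215.] 1052
tape 0.97 [332. 301.] 552
tape 0.17 [206. 182.] 276
spoon 0.95 [320. 112.] 914
spoon 0.19 [441. 231.] 4297
{'t': 0.8, 'q': array([ 1.18462983e+00,  1.30349438e-01,  1.48820318e+00, -1.55719229e-05,
        1.52301381e+00, -8.54094267e-02]), 'dq': array([ 0.00098075,  0.00238913, -0.00124552, -0.00091316, -0.0012045 ,
        0.00057099]), 'joint_torque': array([-1.20751978e-03, -5.59696698e+01, -4.92025924e+01,  7.66002154e-02,
        2.24504439e-02, -2.79507890e-05]), 'tool_pos': array([0.17773653, 0.57307269, 0.2186637 ]), 'orientation': array([4.70645217e-01, 3.10611718e+00, 3.43441759e-05]), 'force': array([-0.45884653, -0.0109145 ,  0.07886802]), 'wrist_torque': array([-0.00590769, -0.04504459,  0.00121462]), 'gripper_force': 0.0, 'opening': 0.09292020190397819} 0.0188
```

View pics/a.png

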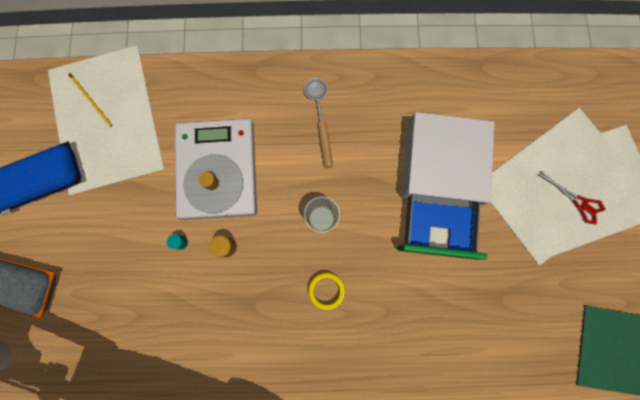

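View pics/s.png

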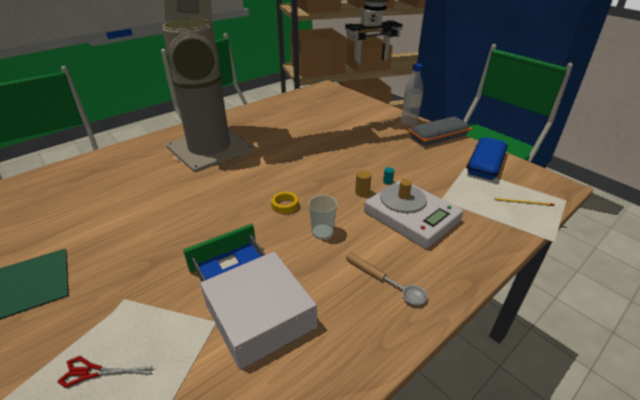

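The top view shows three candidates: a brass cylinder on the pan (207,180), a bigger brass one on the table (221,246), and a turquoise one (176,241). The one on the pan fits: it is the smaller brass one and stands on the balance. I'll confirm this with an enlarged crop. The drawer is at right, with its green front at (442,252) and its white pocket at (439,237).

```bash
python3 - <<'E'
from h import *
b=cv2.imread('pics/a.png')
c1=cv2.resize(b[150:260,160:260],None,fx=4,fy=4,interpolation=cv2.INTER_CUBIC)
c2=cv2.resize(b[105:265,395:500],(int(105*2.75),440),interpolation=cv2.INTER_CUBIC)
cv2.imwrite('pics/c.png',np.hstack([c1,c2]))
M=model('top');hsv=cv2.cvtColor(b,cv2.COLOR_BGR2HSV)
# specimen masks
for o in robot.outline_of('top','specimen'):
    (x,y),r=cv2.minEnclosingCircle(np.argwhere(o['pixels'])[:,::-1].astype(np.float32)); print('spec',round(x,1),round(y,1),round(r,1),onz('top',[(x,y)],.092,M))
# pan: fit circle
g=cv2.inRange(hsv,(50,120,50),(75,255,255));g[:, :395]=0;g[:,500:]=0;g[:240]=0;g[265:]=0
p=np.argwhere(g>0)[:,::-1].astype(np.float32);print('green',len(p),cv2.boxPoints(cv2.minAreaRect(p)))
w=cv2.inRange(hsv,(0,0,140),(180,60,255));
for nm,(x0,y0,x1,y1) in dict(unit=(395,105,500,205),paper=(425,222,455,248)).items():
    m=np.zeros_like(w);m[y0:y1,x0:x1]=w[y0:y1,x0:x1]
    n,l,s,_=cv2.connectedComponentsWithStats(m);k=1+s[1:,4].argmax()
    q=np.argwhere(l==k)[:,::-1].astype(np.float32);bp=cv2.boxPoints(cv2.minAreaRect(q));print(nm,s[k],bp.round(1).tolist())
    print(onz('top',bp,.07 if nm=='unit' else .013,M).round(4).tolist(),onz('top',[q.mean(0)],.013,M))
E
```

```text
spec 222.0 247.0 12.6 [[0.5120548  0.19158889 0.092     ]]
spec 208.0 181.5 10.4 [[0.63458167 0.21988464 0.092     ]]
spec 176.0 241.0 10.4 [[0.52439455 0.27689498 0.092     ]]
green 513 [[398.9038  249.8801 ]
 [399.6587  242.9783 ]
 [486.49487 252.47601]
 [485.74    259.3778 ]]
unit [ 409  112   91   93 6908] [[405.70001220703125, 193.89999389648438], [415.1000061035156, 111.69999694824219], [508.3999938964844, 122.5], [498.8999938964844, 204.6999969482422]]
[[0.6073, -0.1543, 0.07], [0.7721, -0.1821, 0.07], [0.7474, -0.3682, 0.07], [0.5829, -0.3339, 0.07]] [[ 0.68948747 -0.27270089  0.013     ]]
paper [430 227  18  17 275] [[430.0, 227.0], [447.0, 227.0], [447.0, 243.0], [430.0, 243.0]]
[[0.5469, -0.2137, 0.013], [0.5461, -0.2488, 0.013], [0.5136, -0.2467, 0.013], [0.5143, -0.2118, 0.013]] [[ 0.53025887 -0.23017227  0.013     ]]
```

View pics/c.png

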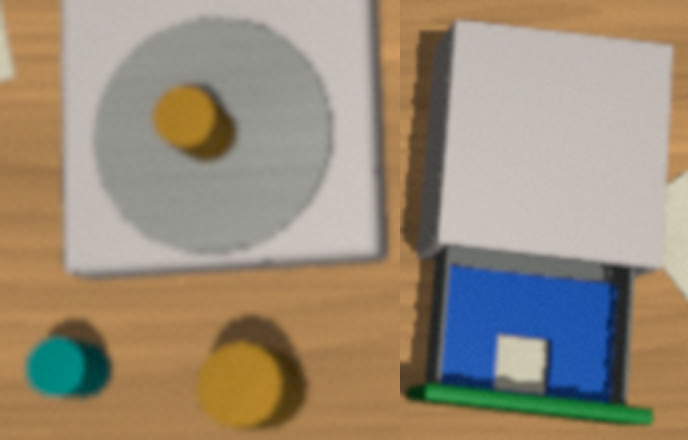

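The crop confirms it: the pan piece, top centre ≈(206.5,179), is brass and smaller than the brass one on the table at (220.5,246), and the turquoise one is excluded. The unit's top corners are ≈(415,112), (494,121), (491,203) and (409,195). The panel's front edge runs from (401.5,250.5) to (486.6,259).

```bash
python3 - <<'E'
from h import *
from scipy.optimize import least_squares
M=model('top')
px=np.array([(415,112.3),(493.9,121),(491.4,203.2),(408.8,194.8),(401.5,250.5),(486.6,258.8)])
P=onz('top',px,.07,M)[:,:2];print(P.round(4).tolist())
loc=lambda d:np.array([(.0825,.08),(.0825,-.08),(-.0825,-.08),(-.0825,.08),(d,.08),(d,-.08)])
f=lambda v:((loc(v[3])@Ro.from_euler('z',v[2]).as_matrix()[:2,:2].T+v[:2]-P)).ravel()
s=least_squares(f,[.68,-.26,-.1,-.2]);v=s.x;print(v,s.fun.round(4))
R=Ro.from_euler('z',v[2]).as_matrix()[:2,:2]
print('front',v[:2]+R@[v[3],0],'pocket',v[:2]+R@[v[3]+.036,0],'yaw',np.degrees(v[2]))
print('spec top',onz('top',[(206.5,179.2)],.092,M), onz('scene',[(405,187)],.075))
st=robot.read_state();T=Ro.from_rotvec(st['orientation']).as_matrix();print(T.round(3))
E
```

```text
[[0.771, -0.1818], [0.7509, -0.339], [0.5861, -0.3194], [0.6055, -0.1602], [0.4997, -0.1409], [0.4805, -0.3017]]
[ 0.67849467 -0.24905799 -0.13524822 -0.19040553] [ 0.      0.0009 -0.0014 -0.0005 -0.0001  0.0022  0.0021  0.0016  0.0009
 -0.0032 -0.0014 -0.001 ]
front [ 0.48982795 -0.22338442] pocket [ 0.52549919 -0.22823853] yaw -7.749152080729617
spec top [[0.63903721 0.22282016 0.092     ]] [[0.63960355 0.22670048 0.075     ]]
[[-0.955  0.296 -0.   ]
 [ 0.296  0.955  0.   ]
 [ 0.     0.    -1.   ]]
```

```bash
cat >> h.py <<'E'
def goal(x,y,z,yaw=-7.75):
    "shift (mm) and rotvec (deg) in tool axes to TCP xyz, tool y at 90+yaw deg"
    s=robot.read_state();T=Ro.from_rotvec(s['orientation'])
    c,n=np.cos(np.radians(yaw)),np.sin(np.radians(yaw))
    G=Ro.from_matrix(np.array([[-c,-n,0],[-n,c,0],[0,0,-1.]]))
    print('t',s['t'],'shift mm',(T.inv().apply(np.array([x,y,z])-s['tool_pos'])*1000).round(1),'turn',np.degrees((T.inv()*G).as_rotvec()).round(2))
E
python3 - <<'E'
from h import *
goal(.639,.223,.18); m=robot.camera_model('wrist'); print(np.array(m['mount']).round(3),m['fx'])
E
```

```text
t 0.85 shift mm [-544.3 -197.7   38.6] turn [ 0.   -0.   -9.48]
[[-0.    -0.959 -0.285  0.08 ]
 [ 1.    -0.    -0.    -0.001]
 [ 0.    -0.285  0.959 -0.166]
 [ 0.     0.     0.     1.   ]] 290.3911556216977
```

>>> {"api": "carry_out", "payload": {
  "rows": [
    [-0.05, -0.018, 0, 0, 0, -1],
    [-0.1, -0.036, 0, 0, 0, -2],
    [-0.15, -0.054, 0, 0, 0, -3],
    [-0.2, -0.073, 0.005, 0, 0, -4],
    [-0.25, -0.091, 0.01, 0, 0, -5],
    [-0.3, -0.109, 0.015, 0, 0, -6],
    [-0.35, -0.127, 0.02, 0, 0, -7],
    [-0.4, -0.145, 0.025, 0, 0, -8],
    [-0.45, -0.163, 0.03, 0, 0, -9],
    [-0.5, -0.182, 0.035, 0, 0, -9.48],
    [-0.544, -0.198, 0.0386, 0, 0, -9.48],
    [-0.544, -0.198, 0.0386, 0, 0, -9.48]
  ],
  "jaw": 0,
  "force": 20
}}

```text
t: 2.35
tool_pos: [0.6405, 0.2197, 0.1789]
orientation: [-0.219, -3.133, 0.002]
force: [-0.2, 0.3, -0.3]
opening: 0.0931
gripper_force: 0.0
```

```bash
python3 - <<'E'
from h import *
goal(.639,.223,.18)
M=model('wrist');a=shot('wrist','w1.png')
for o in robot.outline_of('wrist','specimen'):
    q=np.argwhere(o['pixels'])[:,::-1]; print(o['conf'],o['pixel'],q.min(0),q.max(0),onz('wrist',[o['pixel']],.07,M))
print(proj('wrist',[(.639,.223,.092),(.639,.223,.047)],M))
E
```

```text
t 2.35 shift mm [ 2.   3.  -1.1] turn [-0.06 -0.03 -0.23]
0.83 [286.0, 71.3] [259  44] [307  97] [[0.51828588 0.20684078 0.07      ]]
0.75 [324.2, 204.6] [308 183] [339 222] [[0.64364275 0.22365984 0.07      ]]
0.65 [384.2, 71.0] [363  53] [399  89] [[0.52990277 0.29206895 0.07      ]]
[[323.20848137 206.75706216]
 [322.63433997 194.33562586]]
```

View pics/w1.png

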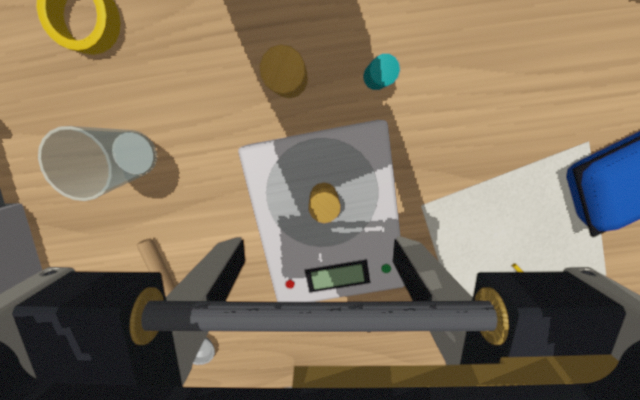

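The wrist view shows the brass piece alone on the pan, with its top centre at ≈(325,207) against a predicted (323,207). The estimate is within about 1–2 mm.

```bash
python3 - <<'E'
from h import *
M=model('wrist');X=onz('wrist',[(325,207)],.092,M)[0];print(X,robot.read_state()['tool_pos'])
goal(.639,.2243,.063)
E
```

```text
[0.63775305 0.2273718  0.092     ] [0.63864294 0.22245094 0.17958431]
t 2.45 shift mm [ -0.2   1.9 116.6] turn [-0.   -0.05 -0.07]
```

>>> {"api": "carry_out", "payload": {
  "rows": [
    [0, 0.002, 0.03, 0, 0, 0],
    [0, 0.002, 0.06, 0, 0, 0],
    [0, 0.002, 0.085, 0, 0, 0],
    [0, 0.002, 0.1, 0, 0, 0],
    [0, 0.002, 0.11, 0, 0, 0],
    [0, 0.002, 0.1166, 0, 0, 0],
    [0, 0.002, 0.1166, 0, 0, 0],
    [0, 0.002, 0.1166, 0, 0, 0]
  ]
}}

```text
t: 3.45
tool_pos: [0.6395, 0.2249, 0.0644]
orientation: [0.212, 3.133, 0.001]
force: [-0.1, 0.6, 0.1]
opening: 0.0926
gripper_force: 0.0
```

>>> {"api": "carry_out", "payload": {
  "rows": [
    [0, 0, 0, 0, 0, 0],
    [0, 0, 0, 0, 0, 0],
    [0, 0, 0, 0, 0, 0],
    [0, 0, 0, 0, 0, 0],
    [0, 0, 0, 0, 0, 0],
    [0, 0, 0, 0, 0, 0],
    [0, 0, 0, 0, 0, 0],
    [0, 0, 0, 0, 0, 0]
  ],
  "jaw": 255,
  "force": 20
}}

```text
t: 4.45
tool_pos: [0.6389, 0.2247, 0.0634]
orientation: [-0.212, -3.134, 0.0]
force: [-0.8, -0.4, 0.5]
opening: 0.0295
gripper_force: 20.0
```

>>> {"api": "carry_out", "payload": {
  "rows": [
    [0, 0, -0.02, 0, 0, 0],
    [0, 0, -0.06, 0, 0, 0],
    [0, 0, -0.11, 0, 0, 0],
    [-0.001, -0.045, -0.137, 0, 0, 0],
    [-0.002, -0.1, -0.137, 0, 0, 0],
    [-0.003, -0.155, -0.137, 0, 0, 0],
    [-0.004, -0.21, -0.137, 0, 0, 0],
    [-0.005, -0.265, -0.137, 0, 0, 0],
    [-0.006, -0.32, -0.137, 0, 0, 0],
    [-0.007, -0.375, -0.137, 0, 0, 0],
    [-0.008, -0.425, -0.137, 0, 0, 0],
    [-0.008, -0.463, -0.137, 0, 0, 0]
  ]
}}

```text
t: 5.95
tool_pos: [0.5839, -0.2374, 0.2018]
orientation: [0.214, 3.133, -0.001]
force: [-0.3, 1.5, -3.0]
opening: 0.0299
gripper_force: 20.0
```

>>> {"api": "carry_out", "payload": {
  "rows": [
    [0, 0, 0, 0, 0, 0],
    [0, 0, 0, 0, 0, 0],
    [0, 0, 0, 0, 0, 0]
  ]
}}

```text
t: 6.32
tool_pos: [0.5847, -0.2338, 0.2009]
orientation: [0.21, 3.134, 0.0]
force: [-0.3, 0.2, -3.5]
opening: 0.0295
gripper_force: 20.0
```

```bash
python3 - <<'E'
from h import *
M=model('wrist');a=shot('wrist','w2.png');print(robot.read_state()['tool_pos'])
pk=np.array([.5255,-.2282]);R=Ro.from_euler('z',-7.75,degrees=True).as_matrix()[:2,:2]
c=[(-.02,-.02),(.02,-.02),(.02,.02),(-.02,.02)]
for nm,L,z in(('floor',c,.013),('rim',c,.025),('front',[(-.036,.08),(-.036,-.08)],.07)):
    print(nm,proj('wrist',[(*(pk+R@np.array(l)),z) for l in L],M).round(1).tolist())
b=a[:,:,::-1].copy()
for l in c:
    q=proj('wrist',[(*(pk+R@np.array(l)),.025)],M)[0];cv2.circle(b,(int(q[0]),int(q[1])),2,(0,0,255),-1)
cv2.imwrite('pics/w2.png',b)
goal(.5255,-.2282,.2)
E
```

```text
[ 0.58472437 -0.23382334  0.20075086]
floor [[300.5, 118.2], [301.0, 152.6], [334.1, 152.6], [334.6, 118.3]]
rim [[299.9, 118.2], [300.4, 153.7], [334.6, 153.8], [335.2, 118.3]]
front [[399.7, 101.5], [235.0, 101.3]]
t 6.375 shift mm [59.4 -2.3  0.7] turn [0.01 0.01 0.09]
```

View pics/w2.png

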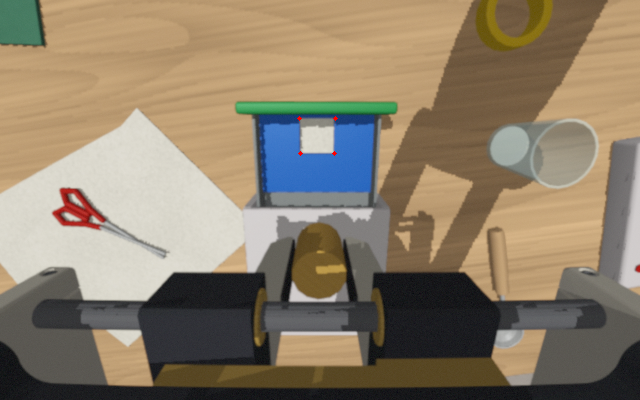

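The wrist view shows the rim dots falling right on the pocket's corners (300–335, 118–154), and the green front is where the model puts it (236–397, row 102). The specimen is held firmly at (319,255).

>>> {"api": "carry_out", "payload": {
  "rows": [
    [0.03, -0.001, 0, 0, 0, 0],
    [0.0595, -0.0023, 0, 0, 0, 0],
    [0.0595, -0.0023, 0.02, 0, 0, 0],
    [0.0595, -0.0023, 0.055, 0, 0, 0],
    [0.0595, -0.0023, 0.09, 0, 0, 0],
    [0.0595, -0.0023, 0.12, 0, 0, 0],
    [0.0595, -0.0023, 0.14, 0, 0, 0],
    [0.0595, -0.0023, 0.14, 0, 0, 0],
    [0.0595, -0.0023, 0.14, 0, 0, 0]
  ]
}}

```text
t: 7.5
tool_pos: [0.5261, -0.2296, 0.0616]
orientation: [0.212, 3.133, -0.001]
force: [0.7, 0.2, -2.7]
opening: 0.0294
gripper_force: 20.0
```

```bash
python3 - <<'E'
from h import *
goal(.5255,-.2282,.03)
M=model('wrist');a=shot('wrist','w3.png');cv2.imwrite('pics/w3.png',cv2.resize(a[80:320,200:440,::-1],(600,600)))
E
```

```text
t 7.5 shift mm [ 0.8  1.4 31.6] turn [-0.03  0.09  0.01]
```

View pics/w3.png

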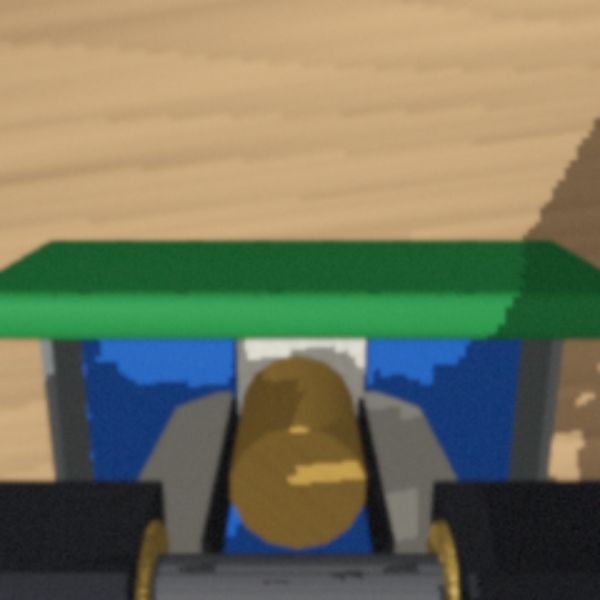

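The crop shows the specimen centred over the pocket to about 1 mm (pocket spans 238–365, specimen bottom 241–355). I'll lower it slowly.

>>> {"api": "carry_out", "payload": {
  "rows": [
    [0, 0.001, 0.008, 0, 0, 0],
    [0, 0.001, 0.015, 0, 0, 0],
    [0, 0.001, 0.021, 0, 0, 0],
    [0, 0.001, 0.025, 0, 0, 0],
    [0, 0.001, 0.028, 0, 0, 0],
    [0, 0.001, 0.029, 0, 0, 0],
    [0, 0.001, 0.03, 0, 0, 0],
    [0, 0.001, 0.03, 0, 0, 0]
  ]
}}

```text
t: 8.55
tool_pos: [0.5253, -0.2284, 0.0305]
orientation: [0.212, 3.134, -0.0]
force: [0.1, 0.3, -2.1]
opening: 0.0297
gripper_force: 20.0
```

>>> {"api": "carry_out", "payload": {
  "rows": [
    [0, 0, 0.0005, 0, 0, 0],
    [0, 0, 0.001, 0, 0, 0],
    [0, 0, 0.0013, 0, 0, 0],
    [0, 0, 0.0013, 0, 0, 0]
  ]
}}

```text
t: 9.05
tool_pos: [0.5254, -0.2284, 0.0294]
orientation: [0.212, 3.134, -0.0]
force: [-0.9, 0.0, 0.6]
opening: 0.0298
gripper_force: 20.0
```

Contact is made: the weight has gone off the wrist. I'll open partway and then rise.

>>> {"api": "carry_out", "payload": {
  "rows": [
    [0, 0, 0, 0, 0, 0],
    [0, 0, 0, 0, 0, 0],
    [0, 0, 0, 0, 0, 0],
    [0, 0, 0, 0, 0, 0],
    [0, 0, 0, 0, 0, 0]
  ],
  "jaw": 120
}}

```text
t: 9.68
tool_pos: [0.5253, -0.2284, 0.0292]
orientation: [0.212, 3.134, -0.0]
force: [-0.1, -0.2, 0.3]
opening: 0.0492
gripper_force: 0.0
```

>>> {"api": "carry_out", "payload": {
  "rows": [
    [0, 0, -0.01, 0, 0, 0],
    [0, 0, -0.03, 0, 0, 0],
    [0, 0, -0.06, 0, 0, 0],
    [0, 0, -0.1, 0, 0, 0],
    [0.03, 0, -0.13, 0, 0, 0],
    [0.07, 0, -0.14, 0, 0, 0],
    [0.11, 0, -0.14, 0, 0, 0],
    [0.11, 0, -0.14, 0, 0, 0],
    [0.11, 0, -0.14, 0, 0, 0]
  ]
}}

```text
t: 10.8
tool_pos: [0.4172, -0.214, 0.1707]
orientation: [0.213, 3.132, -0.002]
force: [-0.1, -1.1, 0.0]
opening: 0.0491
gripper_force: 0.0
```

```bash
python3 - <<'E'
from h import *
shot('top','t2.png');shot('scene');a=cv2.imread('pics/t2.png')
s=shot('scene')[:,:,::-1]
cv2.imwrite('pics/t2.png',np.hstack([cv2.resize(a[180:280,390:500],(440,400)),cv2.resize(s[215:315,175:265],(360,400))]))
goal(.5255,-.2282,.17)
E
```

```text
t 10.95 shift mm [-109.3    0.2   -0.2] turn [-0.01  0.04  0.02]
```

View pics/t2.png

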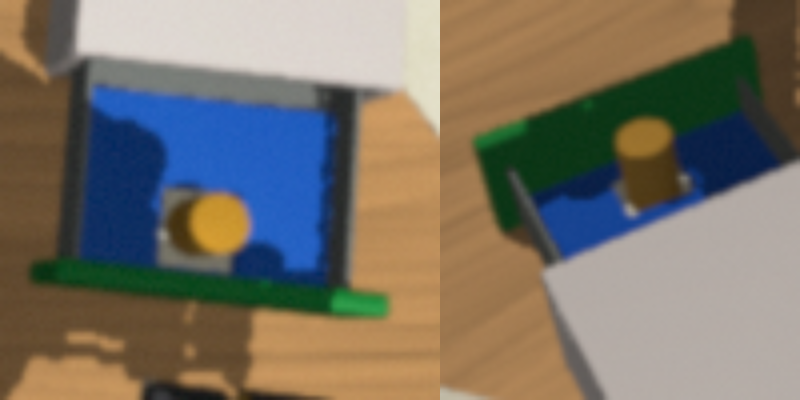

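The top and scene views show the specimen standing upright in the pocket (crop 218,222 / 645,165). Next I'll shut the fingers and lower them in front of the panel.

>>> {"api": "carry_out", "payload": {
  "rows": [
    [0, 0, 0.03, 0, 0, 0],
    [0, 0, 0.07, 0, 0, 0],
    [0, 0, 0.11, 0, 0, 0],
    [0, 0, 0.135, 0, 0, 0],
    [0, 0, 0.142, 0, 0, 0],
    [0, 0, 0.142, 0, 0, 0],
    [0, 0, 0.142, 0, 0, 0],
    [0, 0, 0.142, 0, 0, 0]
  ],
  "jaw": 255
}}

```text
t: 11.95
tool_pos: [0.4172, -0.2141, 0.0284]
orientation: [0.212, 3.132, -0.002]
force: [-0.7, -0.3, -0.6]
opening: 0.0003
gripper_force: 0.0
```

>>> {"api": "carry_out", "payload": {
  "rows": [
    [-0.02, 0, 0, 0, 0, 0],
    [-0.04, 0, 0, 0, 0, 0],
    [-0.05, 0, 0, 0, 0, 0],
    [-0.056, 0, 0, 0, 0, 0],
    [-0.06, 0, 0, 0, 0, 0],
    [-0.065, 0, 0, 0, 0, 0],
    [-0.071, 0, 0, 0, 0, 0],
    [-0.078, 0, 0, 0, 0, 0],
    [-0.086, 0, 0, 0, 0, 0],
    [-0.094, 0, 0, 0, 0, 0],
    [-0.102, 0, 0, 0, 0, 0],
    [-0.11, 0, 0, 0, 0, 0]
  ]
}}

```text
t: 13.45
tool_pos: [0.5257, -0.2284, 0.027]
orientation: [-0.212, -3.134, -0.0]
force: [-0.9, 0.1, 0.1]
opening: 0.0005
gripper_force: 0.7
```

>>> {"api": "carry_out", "payload": {
  "rows": [
    [-0.008, 0, 0, 0, 0, 0],
    [-0.016, 0, 0, 0, 0, 0],
    [-0.023, 0, 0, 0, 0, 0],
    [-0.029, 0, 0, 0, 0, 0],
    [-0.034, 0, 0, 0, 0, 0],
    [-0.038, 0, 0, 0, 0, 0],
    [-0.042, 0, 0, 0, 0, 0],
    [-0.044, 0, 0, 0, 0, 0],
    [-0.044, 0, 0, 0, 0, 0]
  ]
}}

```text
t: 14.58
tool_pos: [0.5689, -0.2342, 0.0271]
orientation: [-0.212, -3.134, -0.0]
force: [-5.2, 1.3, 2.5]
opening: 0.0002
gripper_force: 2.0
```

>>> {"api": "carry_out", "payload": {
  "rows": [
    [-0.002, 0, 0, 0, 0, 0],
    [-0.004, 0, 0, 0, 0, 0],
    [-0.006, 0, 0, 0, 0, 0],
    [-0.007, 0, 0, 0, 0, 0],
    [-0.007, 0, 0, 0, 0, 0]
  ]
}}

```text
t: 15.2
tool_pos: [0.5753, -0.2351, 0.0271]
orientation: [-0.212, -3.133, -0.0]
force: [-6.8, 0.7, 3.3]
opening: 0.0002
gripper_force: 3.3
```

>>> {"api": "carry_out", "payload": {
  "rows": [
    [-0.001, 0, 0, 0, 0, 0],
    [-0.002, 0, 0, 0, 0, 0],
    [-0.003, 0, 0, 0, 0, 0],
    [-0.003, 0, 0, 0, 0, 0]
  ]
}}

```text
t: 15.7
tool_pos: [0.5762, -0.2352, 0.0271]
orientation: [-0.212, -3.129, -0.001]
force: [-17.9, 3.7, 12.8]
opening: 0.0004
gripper_force: 9.4
```

The stop is reached: the force jumped to 18 N and the fingers no longer advanced. Backing off.

>>> {"api": "carry_out", "payload": {
  "rows": [
    [0.004, 0, 0, 0, 0, 0],
    [0.01, 0, 0, 0, 0, 0],
    [0.02, 0, 0, 0, 0, 0],
    [0.04, 0, 0, 0, 0, 0],
    [0.07, 0, 0, 0, 0, 0],
    [0.1, 0, 0, 0, 0, 0],
    [0.12, 0, -0.04, 0, 0, 0],
    [0.12, 0, -0.1, 0, 0, 0],
    [0.12, 0, -0.14, 0, 0, 0],
    [0.12, 0, -0.14, 0, 0, 0],
    [0.12, 0, -0.14, 0, 0, 0]
  ]
}}

```text
t: 17.08
tool_pos: [0.4597, -0.2194, 0.1667]
orientation: [0.212, 3.134, -0.0]
force: [0.6, 0.7, -0.5]
opening: 0.0007
gripper_force: 0.0
```

```bash
python3 - <<'E'
from h import *
a=shot('top')[:,:,::-1];s=shot('scene')[:,:,::-1]
cv2.imwrite('pics/t3.png',np.hstack([cv2.resize(a[100:280,390:500],(367,600)),cv2.resize(s[210:360,170:320],(430,430))[:600] if 0 else cv2.copyMakeBorder(cv2.resize(s[210:360,170:320],(430,430)),0,170,0,0,0)]))
R=Ro.from_euler('z',-7.75,degrees=True).as_matrix()[:2,:2];u=np.array([.6785,-.2491])
for d in(.008,.035):
    print(d,proj('top',[(*(u+R@np.array([-.0955-d,y])),.07) for y in(.08,-.08)]).round(1).tolist())
print(robot.read_state()['t'],robot.read_state()['tool_pos'],robot.read_state()['force'])
E
```

```text
0.008 [[407.1, 204.5], [489.7, 214.0]]
0.035 [[405.9, 218.5], [489.0, 228.0]]
17.175 [ 0.45897993 -0.21890691  0.16543366] [-0.42444269  1.17572277 -0.9066828 ]
```

View pics/t3.png

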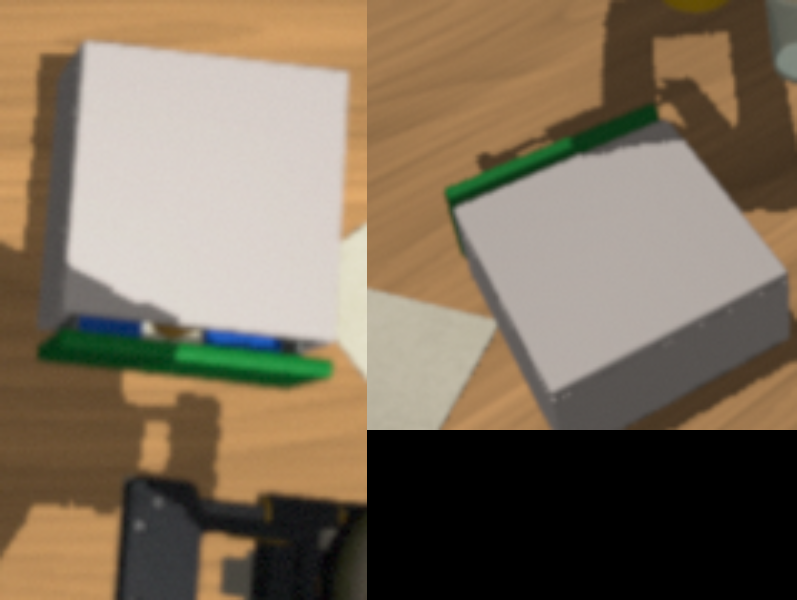

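The top view shows the front edge at about rows 204–212, matching the latched 8 mm (204.5/214) and not sprung out (218/228). I'll check after a short wait that it stays put, then hand in.

>>> {"api": "carry_out", "payload": {
  "rows": [
    [0.02, 0, -0.02, 0, 0, 0],
    [0.03, 0, -0.04, 0, 0, 0],
    [0.03, 0, -0.04, 0, 0, 0],
    [0.03, 0, -0.04, 0, 0, 0],
    [0.03, 0, -0.04, 0, 0, 0],
    [0.03, 0, -0.04, 0, 0, 0],
    [0.03, 0, -0.04, 0, 0, 0],
    [0.03, 0, -0.04, 0, 0, 0]
  ]
}}

```text
t: 18.18
tool_pos: [0.4302, -0.2154, 0.2071]
orientation: [-0.212, -3.134, -0.0]
force: [-0.2, 0.4, -0.3]
opening: 0.0009
gripper_force: 0.0
```

```bash
python3 - <<'E'
from h import *
def g():
    h=cv2.cvtColor(shot('scene'),cv2.COLOR_RGB2HSV);m=cv2.inRange(h,(50,120,30),(75,255,255))[200:330,170:300]
    q=np.argwhere(m>0);return len(q),q.mean(0)
h=cv2.cvtColor(shot('top'),cv2.COLOR_RGB2HSV);m=cv2.inRange(h,(50,120,30),(75,255,255))[150:260,395:500]
q=np.argwhere(m>0)+[150,395];print(len(q),[(c,q[q[:,1]==c][:,0].min(),q[q[:,1]==c][:,0].max()) for c in(410,450,485)])
print(g(),g())
E
```

```text
725 [(410, np.int64(199), np.int64(208)), (450, np.int64(203), np.int64(212)), (485, np.int64(208), np.int64(212))]
(445, array([63.58876404, 63.11685393])) (445, array([63.53932584, 63.23370787]))
```

The rows are unchanged and the drawer is staying in.

```bash
python3 -c "
from plant import robot
print(robot.close_job())"
```

```text
the job is handed in; nothing more can be done
None
```

The brass specimen stands upright in the drawer's pocket; the drawer latched on the first press and had stayed in when I checked about 2 s later, and the job is handed in.

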